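# Find which lid belongs to which canister and screw both home

## Task

Close both canisters in the wooden caddy with the two loose lids, each screwed fully home. The lids look the same but each threads on only one of the canisters: if a lid jams part-way, turn it back, lift it off and use it on the other canister. Leave the sachet cup, the sugar stick box, the upright carton and the small dark mug where they stand.

Things in the scene. Friction and masses are not known exactly. Their poses are not given: they have to be found in the camera images.
- lid_1: Loose round light-wood screw lid, 79 mm across, right way up on the counter at the start; outside just like lid_2. Origin: centre of the skirt's lower edge; z up. 28 mm high (24 deep inside), plus a grip bar on top along its x. 120 g or so. A half turn about z changes nothing. Hidden keys inside make it fit only one canister, either the left or the right: find out by trying.
- lid_2: The other lid: outside the same as lid_1 in every size, same frame; it fits the canister that lid_1 does not fit.
- caddy: Fixed wooden caddy, 110 (x) x 232 (y) x 34 mm, holding two fixed white canisters side by side, 89 mm across, 102 mm high, axes 114 mm apart; they swap places from run to run and look alike but for small blocks on the necks. Origin: centre of its underside. Neck 58 mm across (68 over the thread), lid 71 inside (61 between lugs): 1.5 mm play; bevelled tops help it on.
- left_seat (a point): On the axis of the left (caddy +y) canister, where a lid's origin lies when fully home: 78.5 mm above the counter, axes as the caddy's. To start, lower a level lid with its bar along the broad dark marks on the shoulder, 60 degrees counter-clockwise (from above) of this x axis, within 7 degrees: it rests 7 mm above this point (higher, up to 19 mm, if the bar is out of line).
- right_seat (a point): The same for the right (caddy -y) canister. On both: turn clockwise from above. The matching lid sinks 7 mm evenly over 57 degrees (follow it down), then lies flat on the rim, bar along caddy x at the narrow dark marks; end stop at about 67 degrees. The wrong lid stops hard after about 23 degrees, 4 mm too high; turn it back to the broad marks before lifting it off.
- sachet_cup: Bystander: card cup of tea sachets, 67 x 66 x 76 mm, at the back. Origin at its underside.
- stick_box: Bystander: small box of sugar sticks, 58 x 52 x 89 mm, at the back. Origin at its underside.
- drip_pack: Bystander: upright flat carton, 24 x 72 x 98 mm, at the back. Origin at its underside.
- espresso_mug: Bystander: small dark mug, 63 x 88 x 51 mm, on the strip in front of the microwave. Origin at its underside.
- lid_1_bar (a point): Centre of the top of lid_1's grip bar, 50 mm above the lid's origin. The bar is 62 mm long (lid x), 16 mm wide (lid y) and 22 mm high. Two lugs inside the skirt lie under the bar's ends.
- lid_2_bar (a point): Centre of the top of lid_2's grip bar, as lid_1_bar.
Mind the look-alikes: they are no part of the job. Leave any green look-alike of the lid_1 alone. Leave any red look-alike of the lid_2 alone.

How it is judged:
By the outcome, as a careful person would: the job done as asked, in the order asked, and still so for the second after the job is handed in, with the robot touching nothing.
It also fails if it takes over 72 s, if anything falls off the work surface, if the arm or the gripper's body presses on something with over 40 N, if the wrist force passes 120 N, or if a joint passes its speed limit or range.

## Robot

A 6-joint arm with a two-finger parallel gripper is mounted at the origin on a cart in front of the work surface, level with it; the furniture and walls round the work are solid. World frame = base frame: x ahead of the robot, y to its left, z up, the work surface at z = 0. Lengths are in mm, angles in rad, forces in N, time in s.
With the tool pointing down it reaches from about 350 to 975 mm from the base axis. Payload 17.4 kg.
Tool frame: the origin (TCP) lies between the finger pads; the fingertips stand 17 mm ahead of it and the grasp point (between the pads) lies 2 mm behind it; z points along the fingers, y is the line along which they close (so a half turn about z gives the same grasp; the last joint's range is limited). The gripper opens to 85 mm and grips with 20 to 120 N. Pads are 22 mm wide; open, the fingers measure 114 mm over their backs; the gripper's body (76 mm by 85 mm) begins 54 mm behind the grasp point. The pads swing forward as they close: fully open they stand 13 mm farther back than shut.
Start: joints at [-1.199, 0.116, 1.442, -0, 1.584, -0.038], TCP at [268.929, -619.12, 248.303] pointing down, gripper open.
Joint ranges: [-2.83, 2.83], [-0.83, 2.19], [0.07, 2.5], [-1.14, 4.28], [0.01, 3], [-2.97, 2.97]. Speed limits (rad/s): [1.89, 1.89, 2.22, 3.14, 3.14, 3.14].

## Interface

Orientations are given as a unit quaternion [x, y, z, w].
In Python, from rig import telemetry, optics, ticket gives the robot as it stands.
- The arm moves only by the tool step_arm, never from a script. Its argument "plan" is a list of rows, each an object with "grip": the opening, from -1 (shut) to 1 (fully open); "offset": the shift along the tool's x, y, z as a fraction of full scale, a list of three; "delta_rot": the turn, a rotation vector about the tool's x, y, z as a fraction of full scale, a list of three. In form: [{"grip": grip, "offset": [dx, dy, dz], "delta_rot": [wx, wy, wz]}, ...]. A call has 1 to 8 rows; each row is the pose to reach, as a shift and turn from the pose commanded when the call began, along the tool's axes at that moment; what a row does not reach only later rows make up. Full scale, the value 1, is 0.5 m for a shift and 45 degrees for a turn. A row lasts 1/8 s, in which the tool goes at most 62.5 mm and 10.7 degrees, less where a joint would pass 70% of its speed; a pose out of reach is approached as far as the arm can. A call with a number of a shift or a turn outside -1 to 1 is refused whole. A call with a gripper value outside its range is refused whole. The fingers move at their own pace and stop on an object; "squeeze" is the grip in N (left out, the last holds). Time passes only in rows, so rows that repeat a pose let the fingers close. It gives the time, the measured TCP pose, the force, the opening and the grip force at its end, in the units of the state.
- telemetry.read_state(): the state, without advancing time (a new reading comes with each control period).
- optics.camera(name): name is "scene" or "top" or "wrist"; returns a dict with "img" (480x640x3 uint8, blue, green, red), "vfov" (degrees; the focal length in pixels is half the picture's height over the tangent of half this angle, whatever the lens; pixels are square), "cx", "cy" (the principal point, pixels), "D" ([k1, k2, p1, p2, k3] as OpenCV has them; the pictures are not rectified), "view" (4x4, takes a point from world to camera coordinates). Camera axes: x right, y up, looking along -z (the intrinsics and any distortion apply to the point x, -y, -z); pixel columns grow to the right and rows downward; lengths in mm; the calibration is good to about 2 mm. A picture is of the moment at which its call begins. There is no depth.
- ticket.job_done(): hands the job in; it is judged then, once.
The state is a dict: "t": time; "joint_pos": joint angles; "dq": joint speeds; "joint_torque": joint torques, N m; "eef_pos": TCP position; "eef_rot": TCP orientation; "contact_force": force on the tool from outside, world axes, zero at the start; "torque": the same for the moment, N m; "opening": finger opening in mm; "finger_force": force on a finger pad.
Only numpy, scipy, OpenCV 4.12 (cv2) and the standard library are available. Lean on these libraries where they do the work, as an engineer would, in place of code of your own. Each camera call takes 0.05 s, during which the arm holds its last target. There are 200 camera calls.

## Working session

There is one attempt and no reset: what is moved stays moved. The work goes in short steps, Python scripts to look and compute and a tool call to move; the robot and the scene stay as the last step left them, time stands still between calls to the robot, and variables do not carry over. Pictures are saved under pics/ and viewed, at most 10 in all, crops included, and the job is handed in when it is done.

Besides the shell and the picture viewer there is one more tool, called by a JSON object that holds its "fn" and its "kwargs". step_arm: Moves the arm, as the interface text tells. Shift numbers are shares of 0.5 m and turn numbers shares of 45 degrees, none past 1 either way. Its arguments: {"type":"object","properties":{"plan":{"type":"array","items":{"type":"object","properties":{"grip":{"type":"number"},"offset":{"type":"array","items":{"type":"number","minimum":-1,"maximum":1}},"delta_rot":{"type":"array","items":{"type":"number","minimum":-1,"maximum":1}}}}},"squeeze":{"type":"number"}},"required":["plan"]}

```bash
ls; mkdir -p pics
cat > h.py <<'E'
import numpy as np, cv2
from rig import telemetry, optics, ticket
def K(c):
    f=240/np.tan(np.radians(c["vfov"])/2); return np.array([[f,0,c["cx"]],[0,f,c["cy"]],[0,0,1.]])
F=np.diag([1,-1,-1.])
def ray(c,uv):
    p=cv2.undistortPoints(np.float64(uv).reshape(-1,1,2),K(c),np.float64(c["D"])).reshape(-1,2)
    d=np.c_[p,np.ones(len(p))]@F; V=np.array(c["view"]); R,t=V[:3,:3],V[:3,3]
    return -R.T@t, d@R
def plane(c,uv,z):
    o,d=ray(c,uv); return o+d*((z-o[2])/d[:,2])[:,None]
def proj(c,P):
    V=np.array(c["view"]); q=(np.atleast_2d(P)@V[:3,:3].T+V[:3,3])@F
    return cv2.projectPoints(q,np.zeros(3),np.zeros(3),K(c),np.float64(c["D"]))[0].reshape(-1,2)
E
python3 - <<'E'
from h import *
for n in("scene","top"):
    c=optics.camera(n); cv2.imwrite(f"pics/{n}0.png",c["img"])
    print(n,ray(c,[[320,240]]),c["vfov"])
print(telemetry.read_state())
E
```

```text
pics
scene (array([ -78.42663445, -633.97246416,  471.16615673]), array([[ 0.69685191,  0.59013479, -0.40784494]])) 57.97176054447864
top (array([ 358.79984499,  -77.31093346, 1065.56748661]), array([[ 0.17762152, -0.03244167, -0.98371342]])) 54.280458143453764
{'t': 0.1, 'joint_pos': array([-1.19878885e+00,  1.16456728e-01,  1.44218747e+00,  1.91209533e-05,
        1.58397479e+00, -3.78081271e-02]), 'dq': array([ 0.00194207,  0.0003718 , -0.00241024, -0.00037187, -0.00037863,
       -0.00051337]), 'joint_torque': array([ 2.35534797e-03, -7.33665061e+01, -6.33789253e+01,  6.23683923e-05,
        5.22624236e-03,  5.22924825e-05]), 'eef_pos': array([ 268.88772189, -618.97915858,  247.63018734]), 'eef_rot': array([ 9.79079595e-01,  2.03476984e-01, -7.59257150e-05, -5.07613588e-04]), 'contact_force': array([-0.4886283 , -1.18032232, -0.45759248]), 'torque': array([-0.01189395,  0.03296696,  0.0084416 ]), 'finger_force': 0.0, 'opening': 85.89026688515838}
```

View pics/top0.png

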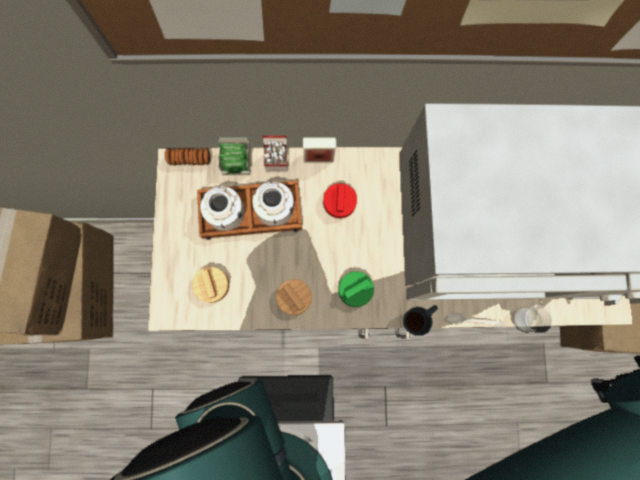

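View pics/scene0.png

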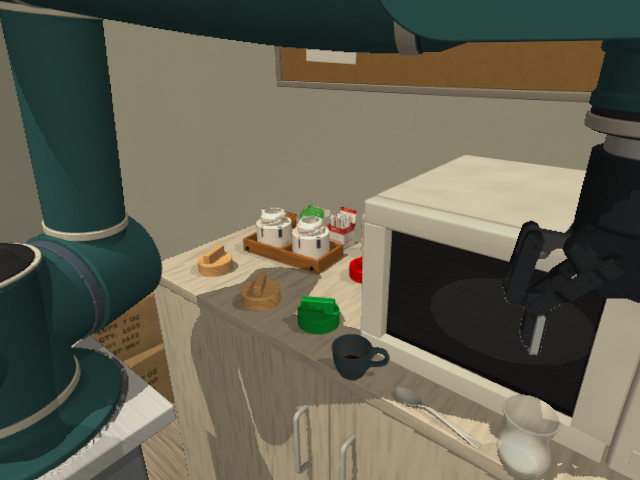

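The top view shows the loose lids at about (210,284) and (294,297), the latter in shadow. The canisters are at (221,207) and (273,202), the red and green look-alikes at (340,200) and (356,288), and the mug at (418,321). The scene view agrees, and shows the open gripper at the right in front of the microwave.

Run:
```python
from h import *
c=optics.camera("top"); im=c["img"]
cv2.imwrite("pics/crop1.png",cv2.resize(im[175:325,185:335],None,fx=4,fy=4,interpolation=cv2.INTER_CUBIC))
hsv=cv2.cvtColor(im,cv2.COLOR_BGR2HSV)
for p in [(210,284),(222,290),(294,297),(285,303),(180,270),(270,260),(210,225),(250,230),(237,190)]: print(p,hsv[p[1],p[0]])
for p in [(210,284),(294,297)]: print(plane(c,[p],28))
```

```text
(210, 284) [ 19 112 229]
(222, 290) [ 23  94 233]
(294, 297) [ 14 130 181]
(285, 303) [ 14 131 170]
(180, 270) [ 24  35 235]
(270, 260) [ 17  58 158]
(210, 225) [ 12 125 157]
(250, 230) [ 12 162 179]
(237, 190) [ 11 185  55]
[[449.09865231 132.68863089  28.        ]]
[[419.10251563 -52.68477366  28.        ]]
```

View pics/crop1.png

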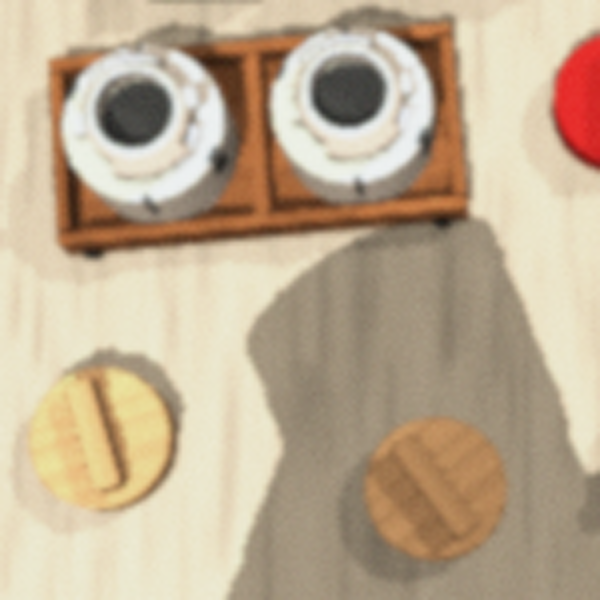

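The crop shows both lids with their bars. Lid A's bar runs (85,380)-(110,490) and lid B's (410,440)-(468,530). The canister rims are at about (134,108) and (348,88), with the broad marks to their lower right.

Run:
```python
from h import *
c=optics.camera("top"); im=c["img"]; hsv=cv2.cvtColor(im,cv2.COLOR_BGR2HSV)
m=((hsv[...,1]>75)&(hsv[...,0]<30)).astype(np.uint8); 
r=np.zeros_like(m); r[262:318,188:318]=m[262:318,188:318]
n,l,s,ce=cv2.connectedComponentsWithStats(cv2.morphologyEx(r,cv2.MORPH_OPEN,np.ones((3,3))))
for i in range(1,n):
    if s[i,4]>200: print(s[i],ce[i],plane(c,[ce[i]],16), np.sqrt(s[i,4]*4/np.pi)*2.1)
cp=lambda L:np.array(L)/4+[184.625,174.625]
P=plane(c,cp([[85,380],[110,490],[410,440],[468,530]]),50); 
for a,b in((0,1),(2,3)): d=P[a]-P[b]; print("bar",(P[a]+P[b])/2,np.hypot(*d[:2]),np.degrees(np.arctan2(d[1],d[0])))
P=plane(c,cp([[134,108],[348,88]]),102); d=P[0]-P[1]; print("rims",P,np.hypot(*d[:2]),np.degrees(np.arctan2(-d[0],d[1])))
P=plane(c,cp([[52,60],[450,22],[466,212],[62,248]]),34); print("caddy",P,P.mean(0)); d=P[3]-P[2]; print(np.degrees(np.arctan2(-d[0],d[1])))
w=optics.camera("wrist"); cv2.imwrite("pics/w0.png",w["img"]); 
V=np.array(w["view"]);o=-V[:3,:3].T@V[:3,3]; print("wrist cam",o,ray(w,[[320,240]])[1],w["vfov"])
```

```text
[ 192  266   37   37 1067] [210.32989691 284.158388  ] [[449.78452208 134.3698718   16.        ]] 77.40278083224766
[ 275  279   37   37 1082] [293.38354898 296.81146026] [[420.22948678 -51.02966353  16.        ]] 77.94495029473813
bar [448.70250822 130.48842637  50.        ] 61.45215320467971 14.432143258000766
bar [420.31965431 -53.95659044  50.        ] 57.61301791435852 32.66116454428163
rims [[616.97701954 106.00238243 102.        ]
 [627.2540935   -7.3370948  102.        ]] 113.80446102215818 5.181134600719265
caddy [[663.8177192  166.60033164  34.        ]
 [685.10166257 -60.57422474  34.        ]
 [573.64600729 -69.21306348  34.        ]
 [554.58356722 156.84837376  34.        ]] [619.28723907  48.41535429  34.        ]
4.820015532306227
wrist cam [ 347.51008104 -586.45949644  372.6627547 ] [[-0.30180419 -0.1361018  -0.9436185 ]] 71.64323607418756
```

```bash
cat >> h.py <<'E'
from scipy.spatial.transform import Rotation as R
def go(x,y,z,az,s=None):
    s=s or telemetry.read_state(); a=np.radians(az)
    T=R.from_matrix(np.array([[np.cos(a),np.sin(a),0],[np.sin(a),-np.cos(a),0],[0,0,-1]]))
    M=R.from_quat(s["eef_rot"]); d=M.inv().apply(np.array([x,y,z])-s["eef_pos"])
    print("off",np.round(d/500,4),"rot",np.round((M.inv()*T).as_rotvec()/np.radians(45),4))
def st():
    s=telemetry.read_state(); X=R.from_quat(s["eef_rot"]).as_matrix()
    print("t",round(s["t"],2),"p",s["eef_pos"].round(1),"az",np.degrees(np.arctan2(X[1,0],X[0,0])).round(2),"tilt",X[:2,2].round(4),"F",s["contact_force"].round(1),"M",s["torque"].round(2),"op",round(s["opening"],1),"ff",round(s["finger_force"],1),"j6",s["joint_pos"][5].round(2))
E
python3 - <<'E'
from h import *
go(270,-240,300,23.5)
c=optics.camera("top"); print(plane(c,[[405,296]],0),plane(c,[[420,280],[424,105]],300))
E
```

```text
off [ 0.304  -0.6945 -0.1037] rot [-0.0007 -0.     -0.0005]
[[ 420.3740224  -304.26416774    0.        ]] [[ 428.92835494 -266.44523851  300.        ]
 [ 739.86207108 -290.94390333  300.        ]]
```

{"fn": "step_arm", "kwargs": {"plan": [{"grip": 1, "offset": [0.304, -0.6945, -0.104], "delta_rot": [0, 0, 0]}, {"grip": 1, "offset": [0.304, -0.6945, -0.104], "delta_rot": [0, 0, 0]}, {"grip": 1, "offset": [0.304, -0.6945, -0.104], "delta_rot": [0, 0, 0]}, {"grip": 1, "offset": [0.304, -0.6945, -0.104], "delta_rot": [0, 0, 0]}, {"grip": 1, "offset": [0.304, -0.6945, -0.104], "delta_rot": [0, 0, 0]}, {"grip": 1, "offset": [0.304, -0.6945, -0.104], "delta_rot": [0, 0, 0]}, {"grip": 1, "offset": [0.304, -0.6945, -0.104], "delta_rot": [0, 0, 0]}, {"grip": 1, "offset": [0.304, -0.6945, -0.104], "delta_rot": [0, 0, 0]}]}}

```text
t: 1.3
eef_pos: [270.1, -240.0, 300.6]
eef_rot: [0.979, 0.204, 0.0, 0.001]
contact_force: [0.3, -0.5, 0.7]
opening: 85.5
finger_force: 0.0
```

{"fn": "step_arm", "kwargs": {"plan": [{"grip": 1, "offset": [0.69, -0.33, 0], "delta_rot": [0, 0, 0]}, {"grip": 1, "offset": [0.69, -0.33, 0], "delta_rot": [0, 0, 0]}, {"grip": 1, "offset": [0.69, -0.33, 0], "delta_rot": [0, 0, 0]}, {"grip": 1, "offset": [0.69, -0.33, 0], "delta_rot": [0, 0, 0]}, {"grip": 1, "offset": [0.69, -0.33, 0], "delta_rot": [0, 0, 0]}, {"grip": 1, "offset": [0.69, -0.33, 0], "delta_rot": [0, 0, 0]}, {"grip": 1, "offset": [0.69, -0.33, 0], "delta_rot": [0, 0, 0]}, {"grip": 1, "offset": [0.69, -0.33, 0], "delta_rot": [0, 0, 0]}]}}

```text
t: 2.3
eef_pos: [521.3, 48.1, 299.0]
eef_rot: [0.979, 0.203, -0.001, -0.0]
contact_force: [0.2, -1.4, -0.2]
opening: 85.2
finger_force: 0.0
```

Run:
```python
from h import *
st(); w=optics.camera("wrist"); cv2.imwrite("pics/w1.png",w["img"]); 
V=np.array(w["view"]);print(-V[:3,:3].T@V[:3,3])
print(proj(w,[[449,131,50],[420,-53,50],[617,106,102],[627.2,-7.3,102]]))
```

```text
t 2.3 p [521.3  48.1 299. ] az 23.48 tilt [-0.0024 -0.0004] F [ 0.2 -1.4 -0.2] M [-0.03 -0.04  0.03] op 85.2 ff 0.0 j6 1.2
[600.22955853  80.74345165 423.63950823]
[[228.58829465 229.26917747]
 [358.09600284 303.66321013]
 [300.18982977  93.88336647]
 [416.5263674  135.67326216]]
```

View pics/w1.png

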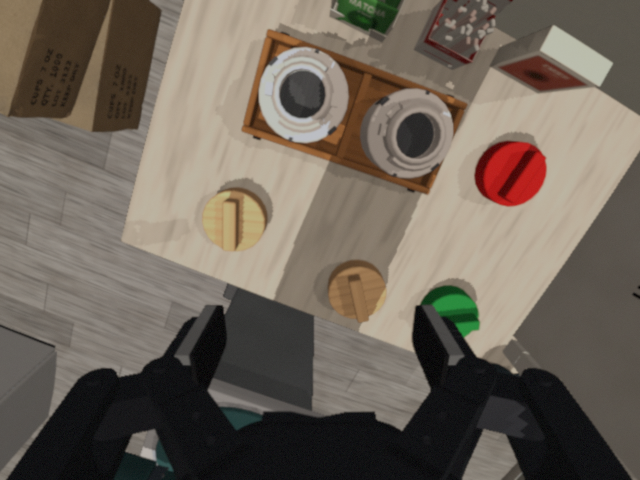

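The wrist view shows lid A near (234,220), lid B near (357,292), and the rims near (302,94) and (416,136). That agrees with the top-view positions within 3 mm.

Run:
```python
from h import *
go(449,131.5,130,14.4)
```

```text
off [-0.0646 -0.2111  0.3393] rot [-2.000e-04  1.900e-03  2.006e-01]
```

{"fn": "step_arm", "kwargs": {"plan": [{"grip": 1, "offset": [-0.065, -0.211, 0.339], "delta_rot": [0, 0.002, 0.2]}, {"grip": 1, "offset": [-0.065, -0.211, 0.339], "delta_rot": [0, 0.002, 0.2]}, {"grip": 1, "offset": [-0.065, -0.211, 0.339], "delta_rot": [0, 0.002, 0.2]}, {"grip": 0, "offset": [-0.065, -0.211, 0.339], "delta_rot": [0, 0.002, 0.2]}, {"grip": 0, "offset": [-0.065, -0.211, 0.339], "delta_rot": [0, 0.002, 0.2]}, {"grip": 0, "offset": [-0.065, -0.211, 0.339], "delta_rot": [0, 0.002, 0.2]}]}}

```text
t: 3.1
eef_pos: [450.2, 131.8, 132.9]
eef_rot: [0.992, 0.125, 0.002, -0.0]
contact_force: [-0.0, 0.4, 0.2]
opening: 43.0
finger_force: 0.0
```

Run:
```python
from h import *
st(); w=optics.camera("wrist"); im=w["img"]; 
print(proj(w,[[449,131,50],[449+30,139,50],[449-30,123,50]]))
im=cv2.resize(im[60:460,120:560],None,fx=1.5,fy=1.5); cv2.imwrite("pics/w2.png",im)
```

```text
t 3.1 p [450.2 131.8 132.9] az 14.41 tilt [0.0042 0.0009] F [-0.   0.4  0.2] M [-0.03 -0.   -0.03] op 43.0 ff 0.0 j6 1.55
[[317.02766945 259.75564452]
 [316.55892373 215.24445285]
 [317.4586905  300.35164859]]
```

View pics/w2.png

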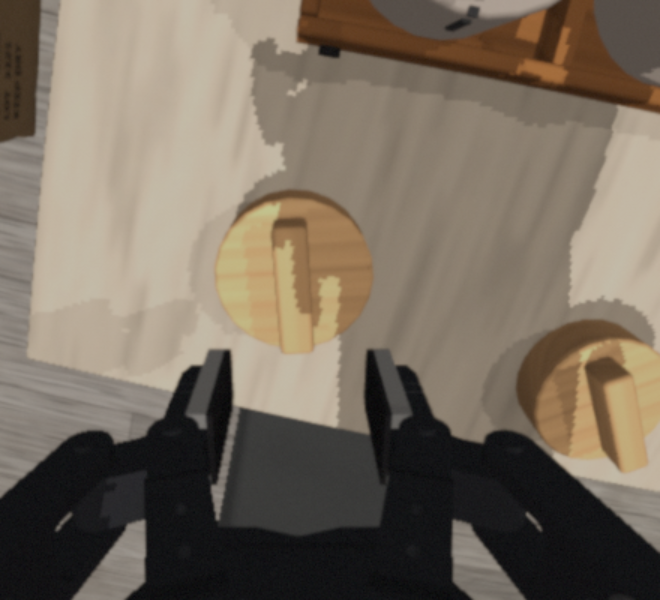

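Lid A in the crop spans x 216–373. Its bar top has corners at about (274,230), (308,230), (313,351) and (281,353). The fingers straddle it and lid B is at the lower right.

Run:
```python
from h import *
w=optics.camera("wrist")
cp=lambda L:(np.array(L)+.5)/1.5-.5+[120,60]
P=plane(w,cp([[274,230],[308,230],[313,351],[281,353]]),50); print(P,P.mean(0))
d=(P[0]+P[1]-P[2]-P[3])/2; print(np.hypot(*d[:2]),np.hypot(*(P[0]-P[1])[:2]),"az",np.degrees(np.arctan2(d[1],d[0])))
print(plane(w,cp([[294.5,267]]),28))
go(449,131.5,48,14.4)
```

```text
[[478.06162136 148.2095278   50.        ]
 [481.70205673 134.07245396  50.        ]
 [425.96860975 116.89555495  50.        ]
 [421.21560706 131.14059988  50.        ]] [451.73697372 132.57953415  50.        ]
58.836450781424595 14.598274772209798 az 16.919367245395698
[[456.7533369  133.82173615  28.        ]]
off [-0.0027  0.0004  0.1688] rot [ 0.0001 -0.0048  0.0003]
```

Run:
```python
from h import *
go(451,132,48.5,16.5)
```

```text
off [0.0014 0.0004 0.1678] rot [ 0.0002 -0.0048 -0.0463]
```

{"fn": "step_arm", "kwargs": {"plan": [{"grip": 0, "offset": [0.0015, 0, 0.1], "delta_rot": [0, -0.005, -0.046]}, {"grip": 0, "offset": [0.0015, 0, 0.168], "delta_rot": [0, -0.005, -0.046]}, {"grip": 0, "offset": [0.0015, 0, 0.168], "delta_rot": [0, -0.005, -0.046]}, {"grip": -1, "offset": [0.0015, 0, 0.168], "delta_rot": [0, -0.005, -0.046]}, {"grip": -1, "offset": [0.0015, 0, 0.168], "delta_rot": [0, -0.005, -0.046]}, {"grip": -1, "offset": [0.0015, 0, 0.168], "delta_rot": [0, -0.005, -0.046]}, {"grip": -1, "offset": [0.0015, 0, 0.168], "delta_rot": [0, -0.005, -0.046]}], "squeeze": 60}}

```text
t: 4.08
eef_pos: [450.4, 132.8, 47.9]
eef_rot: [0.99, 0.144, -0.0, 0.0]
contact_force: [0.7, -1.9, 5.9]
opening: 14.5
finger_force: 59.7
```

Run:
```python
from h import *
st()
w=optics.camera("wrist"); im=w["img"]; cv2.imwrite("pics/w3.png",im[60:460,120:560])
go(451,132,200,16.5)
```

```text
t 4.08 p [450.4 132.8  47.9] az 16.55 tilt [-0.0004 -0.0004] F [ 0.7 -1.9  5.9] M [-0.28 -0.06 -0.03] op 14.5 ff 59.7 j6 1.51
off [ 0.0005  0.0019 -0.3041] rot [0.0004 0.0005 0.001 ]
```

View pics/w3.png

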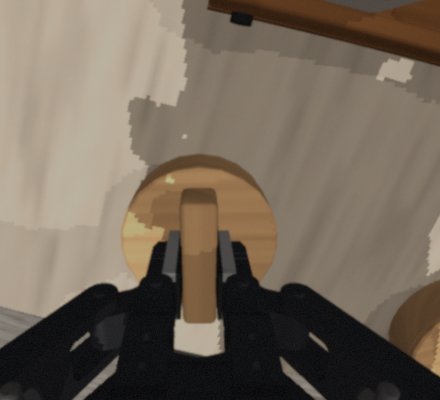

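Lid A is gripped across its bar. In the crop, the bar's far end is near row 190–197, its near end near row 321, and the lid disc spans x 122–277.

Run:
```python
from h import *
w=optics.camera("wrist"); s=telemetry.read_state()
P=plane(w,np.array([[199,190],[199,197],[200,321]])+[120,60],50)
M=R.from_quat(s["eef_rot"]).as_matrix(); print(P,((P-s["eef_pos"])@M))
# lid disc rim, z=28: leftmost/rightmost, far edge
P=plane(w,np.array([[122,238],[277,238],[199,163],[199,155]])+[120,60],28.); print(P,((P-s["eef_pos"])@M))
```

```text
[[487.31728273 142.0480454   50.        ]
 [484.45532976 141.19398663  50.        ]
 [424.92178847 122.94219219  50.        ]] [[ 38.02126605   1.62365823  -2.08157124]
 [ 35.0345995    1.62715594  -2.08019127]
 [-27.23160067   2.16569036  -2.05128878]]
[[444.03653127 168.73192167  28.        ]
 [465.8337092   95.38251608  28.        ]
 [491.76795655 143.32551167  28.        ]
 [495.35855765 144.39698027  28.        ]] [[  4.143993   -36.28901512  19.92325254]
 [  4.14582383  40.23060188  19.94509158]
 [ 42.66160186   1.66053544  19.91630005]
 [ 46.40865927   1.65617791  19.91456876]]
```

Run:
```python
from h import *
go(451,132,205,16.5);go(574,27,205,61.5)
```

```text
off [ 0.0005  0.0019 -0.3141] rot [0.0004 0.0006 0.0011]
off [ 0.1765  0.2733 -0.3141] rot [ 1.000e-04  7.000e-04 -9.989e-01]
```

{"fn": "step_arm", "kwargs": {"plan": [{"grip": -1, "offset": [0, 0, -0.12], "delta_rot": [0, 0, 0]}, {"grip": -1, "offset": [0, 0, -0.24], "delta_rot": [0, 0, 0]}, {"grip": -1, "offset": [0.0, 0.06, -0.314], "delta_rot": [0, 0, -0.2]}, {"grip": -1, "offset": [0.08, 0.16, -0.314], "delta_rot": [0, 0, -0.42]}, {"grip": -1, "offset": [0.1765, 0.273, -0.314], "delta_rot": [0, 0, -0.64]}, {"grip": -1, "offset": [0.1765, 0.273, -0.314], "delta_rot": [0, 0, -0.86]}, {"grip": -1, "offset": [0.1765, 0.273, -0.314], "delta_rot": [0, 0, -1]}, {"grip": -1, "offset": [0.1765, 0.273, -0.314], "delta_rot": [0, 0, -1]}]}}

```text
t: 5.18
eef_pos: [573.5, 27.0, 203.5]
eef_rot: [0.859, 0.511, -0.001, -0.0]
contact_force: [-0.4, -0.2, -1.5]
opening: 14.2
finger_force: 58.9
```

Run:
```python
from h import *
st(); w=optics.camera("wrist"); im=w["img"]; cv2.imwrite("pics/w4f.png",im); cv2.imwrite("pics/w4.png",cv2.resize(im[:400,140:640],None,fx=1.5,fy=1.5))
np.save("w4view.npy",w["view"]); print(proj(w,[[617,106,102],[627.2,-7.3,102]]))
```

```text
t 5.17 p [573.5  27.  203.5] az 61.49 tilt [-0.0026 -0.0005] F [-0.4 -0.2 -1.5] M [-0.    0.01  0.  ] op 14.2 ff 58.9 j6 0.5
[[317.37348028 113.93372935]
 [403.39557293 251.53463827]]
```

View pics/w4.png

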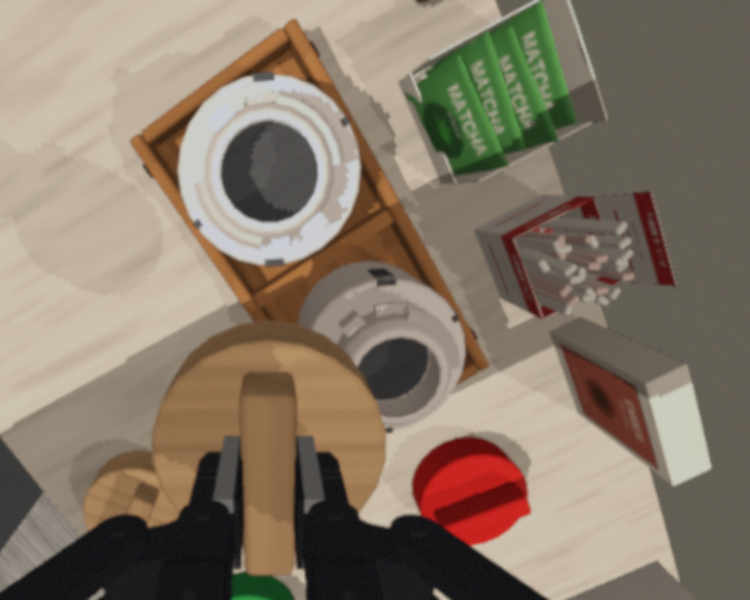

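The wrist view shows the held lid level, with its bar about vertical from (268,388) to (269,575). The left canister mouth is centred at about (269,171), with broad marks at (263,76) and (275,262) and narrow marks at (344,121) and (196,223). The right canister's mouth is at about (397,370).

Run:
```python
from h import *
w=optics.camera("wrist"); s=telemetry.read_state(); M=R.from_quat(s["eef_rot"]).as_matrix()
cp=lambda L:(np.array(L)+.5)/1.5-.5+[140,0]
t=lambda P:(P-s["eef_pos"])@M
P=plane(w,cp([[269.5,171],[219,171],[320,171],[269.5,120],[269.5,222]]),102); print("rim",P[0],t(P).round(1))
zb=s["eef_pos"][2]+2.1
print("bar",t(plane(w,cp([[268,374],[268,388],[269,575]]),zb)).round(1))
print("disc",t(plane(w,cp([[153,440],[386,440],[268,335]]),zb-22)).round(1))
P=plane(w,cp([[263,76],[275,262],[344,121],[196,223]]),77); print("marks",P.round(1),P.mean(0))
for a,b in((0,1),(2,3)): d=P[a]-P[b]; print(np.hypot(*d[:2]),np.degrees(np.arctan2(d[1],d[0])))
```

```text
rim [618.28204377 105.50003041 102.        ] [[ 90.3   2.1 101.6]
 [ 90.3 -19.5 101.6]
 [ 90.4  23.8 101.6]
 [110.6   2.1 101.6]
 [ 69.    2.2 101.6]]
bar [[ 37.1   1.5  -2.2]
 [ 33.1   1.5  -2.2]
 [-29.8   1.9  -2.1]]
disc [[  5.5 -36.1  20. ]
 [  5.6  40.1  19.8]
 [ 41.3   1.5  19.8]]
marks [[635.7 143.6  77. ]
 [600.4  66.8  77. ]
 [659.6 109.1  77. ]
 [575.5 102.1  77. ]] [617.78724487 105.38782212  77.        ]
84.48880404822239 65.36266154097315
84.34674144816026 4.734839708727308
```

Run:
```python
from h import *
go(616.2,104.8,203,65.1)
```

```text
off [0.1771 0.0009 0.0012] rot [-0.0021  0.0018 -0.0822]
```

{"fn": "step_arm", "kwargs": {"plan": [{"grip": -1, "offset": [0.177, 0.001, 0], "delta_rot": [-0.002, 0.002, -0.082]}, {"grip": -1, "offset": [0.177, 0.001, 0.04], "delta_rot": [-0.002, 0.002, -0.082]}, {"grip": -1, "offset": [0.177, 0.001, 0.1], "delta_rot": [-0.002, 0.002, -0.082]}, {"grip": -1, "offset": [0.177, 0.001, 0.1], "delta_rot": [-0.002, 0.002, -0.082]}, {"grip": -1, "offset": [0.177, 0.001, 0.1], "delta_rot": [-0.002, 0.002, -0.082]}]}}

```text
t: 5.9
eef_pos: [616.2, 104.6, 154.9]
eef_rot: [0.843, 0.539, 0.001, 0.0]
contact_force: [-0.2, -0.2, -0.4]
opening: 14.8
finger_force: 59.0
```

Run:
```python
from h import *
st();go(616.2,104.8,134,65.1)
```

```text
t 5.9 p [616.2 104.6 154.9] az 65.18 tilt [0.0011 0.0003] F [-0.2 -0.2 -0.4] M [ 0.03 -0.   -0.01] op 14.8 ff 59.0 j6 0.56
off [ 0.0003 -0.0002  0.0418] rot [ 0.0011 -0.001   0.0018]
```

Lower in small steps.

{"fn": "step_arm", "kwargs": {"plan": [{"grip": -1, "offset": [0, 0, 0.01], "delta_rot": [0.001, -0.001, 0.002]}, {"grip": -1, "offset": [0, 0, 0.018], "delta_rot": [0.001, -0.001, 0.002]}, {"grip": -1, "offset": [0, 0, 0.024], "delta_rot": [0.001, -0.001, 0.002]}, {"grip": -1, "offset": [0, 0, 0.03], "delta_rot": [0.001, -0.001, 0.002]}, {"grip": -1, "offset": [0, 0, 0.03], "delta_rot": [0.001, -0.001, 0.002]}]}}

```text
t: 6.52
eef_pos: [616.1, 104.9, 138.2]
eef_rot: [0.843, 0.538, -0.0, -0.0]
contact_force: [2.6, 4.6, -3.1]
opening: 14.8
finger_force: 58.7
```

```bash
python3 -c "
from h import *
st()"
```

```text
t 6.53 p [616.1 104.9 138.2] az 65.16 tilt [-0.0011  0.0002] F [ 2.6  4.6 -3.1] M [ 0.85 -0.39 -0.05] op 14.8 ff 58.7 j6 0.56
```

{"fn": "step_arm", "kwargs": {"plan": [{"grip": -1, "offset": [0.002, 0, 0.003], "delta_rot": [0, 0, 0]}, {"grip": -1, "offset": [0.002, 0, 0.007], "delta_rot": [0, 0, 0]}, {"grip": -1, "offset": [0.002, 0, 0.011], "delta_rot": [0, 0, 0]}, {"grip": -1, "offset": [0.002, 0, 0.011], "delta_rot": [0, 0, 0]}]}}

```text
t: 7.02
eef_pos: [616.4, 105.5, 132.9]
eef_rot: [0.843, 0.538, -0.001, -0.0]
contact_force: [-1.0, -0.0, -0.6]
opening: 14.4
finger_force: 59.2
```

```bash
python3 -c "
from h import *
st()"
```

```text
t 7.03 p [616.4 105.5 132.9] az 65.14 tilt [-0.0013 -0.0004] F [-1.  -0.  -0.6] M [-0.09 -0.05 -0.03] op 14.4 ff 59.2 j6 0.56
```

{"fn": "step_arm", "kwargs": {"plan": [{"grip": -1, "offset": [0, 0, 0.002], "delta_rot": [0, 0, 0]}, {"grip": -1, "offset": [0, 0, 0.003], "delta_rot": [0, 0, 0]}, {"grip": -1, "offset": [0, 0, 0.003], "delta_rot": [0, 0, 0]}]}}

```text
t: 7.4
eef_pos: [616.6, 105.5, 132.5]
eef_rot: [0.843, 0.538, -0.0, 0.0]
contact_force: [-3.0, -1.5, 8.8]
opening: 14.5
finger_force: 60.4
```

```bash
python3 -c "
from h import *
st()"
```

```text
t 7.4 p [616.6 105.5 132.5] az 65.14 tilt [-0.0004 -0.0003] F [-3.  -1.5  8.8] M [-0.2   0.7   0.07] op 14.5 ff 60.4 j6 0.56
```

{"fn": "step_arm", "kwargs": {"plan": [{"grip": -1, "offset": [0, 0, 0.001], "delta_rot": [0, 0, 0.11]}, {"grip": -1, "offset": [0, 0, 0.0025], "delta_rot": [0, 0, 0.22]}, {"grip": -1, "offset": [0, 0, 0.0037], "delta_rot": [0, 0, 0.33]}, {"grip": -1, "offset": [0, 0, 0.0049], "delta_rot": [0, 0, 0.44]}, {"grip": -1, "offset": [0, 0, 0.0055], "delta_rot": [0, 0, 0.5]}, {"grip": -1, "offset": [0, 0, 0.0061], "delta_rot": [0, 0, 0.55]}, {"grip": -1, "offset": [0, 0, 0.0066], "delta_rot": [0, 0, 0.6]}, {"grip": -1, "offset": [0, 0, 0.0066], "delta_rot": [0, 0, 0.6]}], "squeeze": 80}}

```text
t: 8.4
eef_pos: [617.1, 105.4, 129.9]
eef_rot: [0.945, 0.327, 0.0, 0.001]
contact_force: [-1.7, -3.8, 12.1]
opening: 14.1
finger_force: 87.8
```

```bash
python3 -c "
from h import *
st()"
```

```text
t 8.4 p [617.1 105.4 129.9] az 38.2 tilt [ 0.0012 -0.0009] F [-1.7 -3.8 12.1] M [-0.64  0.49  1.59] op 14.1 ff 87.8 j6 1.03
```

{"fn": "step_arm", "kwargs": {"plan": [{"grip": -1, "offset": [0, 0, 0], "delta_rot": [0, 0, 0.05]}, {"grip": -1, "offset": [0, 0, 0], "delta_rot": [0, 0, 0.08]}, {"grip": -1, "offset": [0, 0, 0], "delta_rot": [0, 0, 0.08]}]}}

```text
t: 8.78
eef_pos: [615.7, 104.2, 128.7]
eef_rot: [0.955, 0.297, -0.002, 0.001]
contact_force: [-11.9, -17.4, 10.0]
opening: 14.1
finger_force: 91.9
```

Run:
```python
from h import *
st()
w=optics.camera("wrist"); cv2.imwrite("pics/w5.png",w["img"][60:460,120:560])
```

```text
t 8.78 p [615.7 104.2 128.7] az 34.57 tilt [-0.0031 -0.003 ] F [-11.9 -17.4  10. ] M [-1.38  2.15  1.65] op 14.1 ff 91.9 j6 1.1
```

View pics/w5.png

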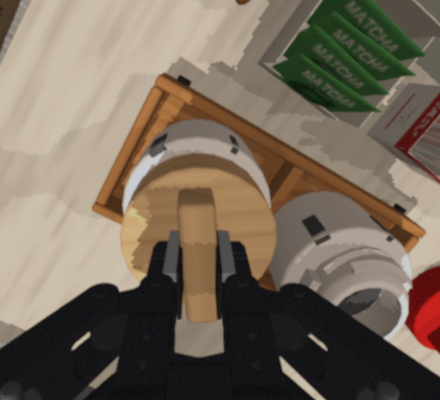

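The lid sits on the left canister. Its bar runs (195,190)-(202,321), slightly turned relative to the fingers, so I'll measure its true azimuth from the saved pictures.

Run:
```python
from h import *
w=optics.camera("wrist"); s=telemetry.read_state(); M=R.from_quat(s["eef_rot"]).as_matrix()
lsd=cv2.createLineSegmentDetector()
for f in("w3","w5"):
    g=cv2.imread(f"pics/{f}.png",0)[185:325,165:235]
    L=lsd.detect(cv2.GaussianBlur(g,(0,0),1))[0][:,0]
    for l in L:
        n=np.hypot(l[2]-l[0],l[3]-l[1])
        if n>18 and abs(l[3]-l[1])>.8*n:
            p=l.reshape(2,2)+[165+120,185+60]; p=p[np.argsort(p[:,1])]
            t=(plane(w,p,s["eef_pos"][2]+2.1)-s["eef_pos"])@M; d=t[0]-t[1]
            print(f,(p-[120,60]).round().tolist(),"ang",np.degrees(np.arctan2(d[1],d[0])).round(2))
```

```text
w3 [[183.0, 236.0], [181.0, 317.0]] ang 2.18
w3 [[215.0, 228.0], [216.0, 316.0]] ang -1.56
w3 [[177.0, 239.0], [175.0, 281.0]] ang 3.68
w3 [[220.0, 238.0], [222.0, 280.0]] ang -4.21
w3 [[215.0, 189.0], [219.0, 214.0]] ang -10.0
w5 [[215.0, 246.0], [216.0, 318.0]] ang -1.9
w5 [[183.0, 261.0], [183.0, 301.0]] ang 0.36
w5 [[180.0, 211.0], [182.0, 259.0]] ang -1.59
w5 [[219.0, 236.0], [222.0, 281.0]] ang -4.06
w5 [[177.0, 246.0], [176.0, 281.0]] ang 3.02
w5 [[211.0, 188.0], [217.0, 213.0]] ang -13.61
w5 [[230.0, 243.0], [233.0, 263.0]] ang -7.92
w5 [[178.0, 191.0], [175.0, 212.0]] ang 7.98
```

{"fn": "step_arm", "kwargs": {"plan": [{"grip": -1, "offset": [0, 0, -0.001], "delta_rot": [0, 0, -0.08]}, {"grip": -1, "offset": [0, 0, -0.001], "delta_rot": [0, 0, -0.13]}, {"grip": -1, "offset": [0, 0, -0.001], "delta_rot": [0, 0, -0.13]}]}}

```text
t: 9.25
eef_pos: [616.9, 105.5, 129.7]
eef_rot: [0.938, 0.346, 0.0, 0.0]
contact_force: [0.2, -1.2, 7.2]
opening: 14.0
finger_force: 81.3
```

```bash
python3 -c "
from h import *
st()"
```

```text
t 9.25 p [616.9 105.5 129.7] az 40.46 tilt [ 0.0006 -0.0002] F [ 0.2 -1.2  7.2] M [-0.02  0.13  0.73] op 14.0 ff 81.3 j6 0.99
```

{"fn": "step_arm", "kwargs": {"plan": [{"grip": -1, "offset": [0, 0, 0], "delta_rot": [0, 0, 0.07]}, {"grip": -1, "offset": [0, 0, 0], "delta_rot": [0, 0, 0.07]}]}}

```text
t: 9.5
eef_pos: [617.0, 105.5, 129.7]
eef_rot: [0.947, 0.32, 0.0, 0.0]
contact_force: [0.1, -1.9, 7.6]
opening: 14.1
finger_force: 91.7
```

```bash
python3 -c "
from h import *
st()"
```

```text
t 9.5 p [617.  105.5 129.7] az 37.3 tilt [ 0.0006 -0.0006] F [ 0.1 -1.9  7.6] M [-0.14  0.11  1.87] op 14.1 ff 91.7 j6 1.05
```

Torque rises steeply past azimuth 42° with no sinking, so this lid is wrong for the left canister. I'll turn it back and lift it off.

{"fn": "step_arm", "kwargs": {"plan": [{"grip": -1, "offset": [0, 0, 0], "delta_rot": [0, 0, -0.12]}, {"grip": -1, "offset": [0, 0, -0.0012], "delta_rot": [0, 0, -0.24]}, {"grip": -1, "offset": [0, 0, -0.0025], "delta_rot": [0, 0, -0.36]}, {"grip": -1, "offset": [0, 0, -0.004], "delta_rot": [0, 0, -0.48]}, {"grip": -1, "offset": [0, 0, -0.0055], "delta_rot": [0, 0, -0.62]}, {"grip": -1, "offset": [0, 0, -0.0055], "delta_rot": [0, 0, -0.62]}]}}

```text
t: 10.25
eef_pos: [617.0, 105.7, 132.6]
eef_rot: [0.842, 0.539, 0.0, 0.0]
contact_force: [0.2, 0.1, 7.7]
opening: 14.0
finger_force: 80.8
```

```bash
python3 -c "
from h import *
st()"
```

```text
t 10.25 p [617.  105.7 132.6] az 65.25 tilt [0.0007 0.    ] F [0.2 0.1 7.7] M [-0.04  0.03 -0.02] op 14.0 ff 80.8 j6 0.56
```

{"fn": "step_arm", "kwargs": {"plan": [{"grip": -1, "offset": [0, 0, -0.01], "delta_rot": [0, 0, 0]}, {"grip": -1, "offset": [0, 0, -0.03], "delta_rot": [0, 0, 0]}, {"grip": -1, "offset": [0, 0, -0.07], "delta_rot": [0, 0, 0]}, {"grip": -1, "offset": [0, 0, -0.07], "delta_rot": [0, 0, 0]}, {"grip": -1, "offset": [0, 0, -0.07], "delta_rot": [0, 0, 0]}]}}

```text
t: 10.88
eef_pos: [616.4, 105.6, 166.4]
eef_rot: [0.843, 0.538, -0.001, -0.0]
contact_force: [0.3, 0.2, -1.2]
opening: 13.9
finger_force: 79.7
```

Run:
```python
from h import *
st(); go(627,-8,167,65.1)
```

```text
t 10.88 p [616.4 105.6 166.4] az 65.15 tilt [-0.0011 -0.0002] F [ 0.3  0.2 -1.2] M [ 0.02 -0.03 -0.04] op 13.9 ff 79.7 j6 0.56
off [-0.1973  0.1147 -0.0012] rot [-0.0011  0.0008  0.0011]
```

{"fn": "step_arm", "kwargs": {"plan": [{"grip": -1, "offset": [-0.197, 0.115, 0], "delta_rot": [0, 0, 0]}, {"grip": -1, "offset": [-0.197, 0.115, 0], "delta_rot": [0, 0, 0]}, {"grip": -1, "offset": [-0.197, 0.115, 0.02], "delta_rot": [0, 0, 0]}, {"grip": -1, "offset": [-0.197, 0.115, 0.04], "delta_rot": [0, 0, 0]}, {"grip": -1, "offset": [-0.197, 0.115, 0.048], "delta_rot": [0, 0, 0]}, {"grip": -1, "offset": [-0.197, 0.115, 0.056], "delta_rot": [0, 0, 0]}, {"grip": -1, "offset": [-0.197, 0.115, 0.056], "delta_rot": [0, 0, 0]}]}}

```text
t: 11.75
eef_pos: [627.1, -7.3, 138.2]
eef_rot: [0.842, 0.539, -0.001, -0.0]
contact_force: [-0.5, -0.2, -1.1]
opening: 14.1
finger_force: 79.7
```

Run:
```python
from h import *
st(); go(627,-8,133.5,65.1)
```

```text
t 11.75 p [627.1  -7.3 138.2] az 65.19 tilt [-0.0015 -0.0002] F [-0.5 -0.2 -1.1] M [0.   0.01 0.  ] op 14.1 ff 79.7 j6 0.38
off [-0.0013  0.0003  0.0094] rot [-0.0016  0.001   0.0021]
```

{"fn": "step_arm", "kwargs": {"plan": [{"grip": -1, "offset": [-0.0005, 0, 0.005], "delta_rot": [-0.001, 0.001, 0]}, {"grip": -1, "offset": [-0.0005, 0, 0.009], "delta_rot": [-0.001, 0.001, 0]}, {"grip": -1, "offset": [-0.0005, 0, 0.012], "delta_rot": [-0.001, 0.001, 0]}, {"grip": -1, "offset": [-0.0005, 0, 0.013], "delta_rot": [-0.001, 0.001, 0]}]}}

```text
t: 12.25
eef_pos: [627.3, -8.2, 132.6]
eef_rot: [0.843, 0.538, 0.0, 0.0]
contact_force: [-1.5, 0.4, 8.1]
opening: 14.2
finger_force: 80.7
```

```bash
python3 -c "
from h import *
st()"
```

```text
t 12.25 p [627.3  -8.2 132.6] az 65.15 tilt [0.0005 0.0002] F [-1.5  0.4  8.1] M [0.09 0.49 0.02] op 14.2 ff 80.7 j6 0.38
```

{"fn": "step_arm", "kwargs": {"plan": [{"grip": -1, "offset": [0, 0, 0.0012], "delta_rot": [0, 0, 0.12]}, {"grip": -1, "offset": [0, 0, 0.0026], "delta_rot": [0, 0, 0.24]}, {"grip": -1, "offset": [0, 0, 0.004], "delta_rot": [0, 0, 0.36]}, {"grip": -1, "offset": [0, 0, 0.0053], "delta_rot": [0, 0, 0.48]}, {"grip": -1, "offset": [0, 0, 0.0066], "delta_rot": [0, 0, 0.6]}, {"grip": -1, "offset": [0, 0, 0.0079], "delta_rot": [0, 0, 0.72]}, {"grip": -1, "offset": [0, 0, 0.0088], "delta_rot": [0, 0, 0.8]}, {"grip": -1, "offset": [0, 0, 0.0088], "delta_rot": [0, 0, 0.8]}]}}

```text
t: 13.25
eef_pos: [627.4, -8.1, 128.4]
eef_rot: [0.968, 0.251, 0.001, -0.0]
contact_force: [-2.4, 1.8, 6.0]
opening: 14.2
finger_force: 80.6
```

```bash
python3 -c "
from h import *
st()"
```

```text
t 13.25 p [627.4  -8.1 128.4] az 29.08 tilt [0.001  0.0004] F [-2.4  1.8  6. ] M [ 0.3   0.47 -0.15] op 14.2 ff 80.6 j6 1.01
```

{"fn": "step_arm", "kwargs": {"plan": [{"grip": -1, "offset": [0, 0, 0.0013], "delta_rot": [0, 0, 0.12]}, {"grip": -1, "offset": [0, 0, 0.0026], "delta_rot": [0, 0, 0.24]}, {"grip": -1, "offset": [0, 0, 0.004], "delta_rot": [0, 0, 0.36]}, {"grip": -1, "offset": [0, 0, 0.0053], "delta_rot": [0, 0, 0.48]}, {"grip": -1, "offset": [0, 0, 0.006], "delta_rot": [0, 0, 0.6]}, {"grip": -1, "offset": [0, 0, 0.0065], "delta_rot": [0, 0, 0.6]}]}}

```text
t: 14.0
eef_pos: [627.9, -8.3, 126.3]
eef_rot: [1.0, 0.018, 0.001, 0.0]
contact_force: [-2.6, 0.8, 15.7]
opening: 13.8
finger_force: 81.8
```

```bash
python3 -c "
from h import *
st()"
```

```text
t 14.0 p [627.9  -8.3 126.3] az 2.06 tilt [ 0.0026 -0.0001] F [-2.6  0.8 15.7] M [ 0.01  0.61 -0.14] op 13.8 ff 81.8 j6 1.48
```

{"fn": "step_arm", "kwargs": {"plan": [{"grip": -1, "offset": [0, 0, 0], "delta_rot": [0, 0, 0.06]}, {"grip": -1, "offset": [0, 0, 0], "delta_rot": [0, 0, 0.1]}, {"grip": -1, "offset": [0, 0, 0], "delta_rot": [0, 0, 0.1]}]}}

```text
t: 14.38
eef_pos: [627.9, -8.2, 126.3]
eef_rot: [1.0, -0.021, 0.001, -0.0]
contact_force: [-1.2, 0.9, 14.0]
opening: 14.1
finger_force: 81.6
```

```bash
python3 -c "
from h import *
st()"
```

```text
t 14.38 p [627.9  -8.2 126.3] az -2.37 tilt [0.0027 0.    ] F [-1.2  0.9 14. ] M [0.1  0.36 0.14] op 14.1 ff 81.6 j6 1.56
```

Lid A is home on the right canister: no more sinking, and it is at the end stop. Release it and fetch the other lid.

{"fn": "step_arm", "kwargs": {"plan": [{"grip": -1, "offset": [0, 0, -0.003], "delta_rot": [0, 0, 0]}, {"grip": 0, "offset": [0, 0, -0.003], "delta_rot": [0, 0, 0]}, {"grip": 0, "offset": [0, 0, -0.003], "delta_rot": [0, 0, 0]}, {"grip": 0, "offset": [0, 0, -0.003], "delta_rot": [0, 0, 0]}, {"grip": 0, "offset": [0, 0, -0.06], "delta_rot": [0, 0, 0]}, {"grip": 0, "offset": [0, 0, -0.12], "delta_rot": [0, 0, 0]}, {"grip": 0, "offset": [0, 0, -0.12], "delta_rot": [0, 0, 0]}]}}

```text
t: 15.25
eef_pos: [627.9, -8.2, 186.8]
eef_rot: [1.0, -0.02, 0.002, 0.0]
contact_force: [0.1, -0.1, -0.4]
opening: 42.8
finger_force: 0.0
```

Run:
```python
from h import *
st(); go(421,-52,132,33)
w=optics.camera("wrist"); im=w["img"]; cv2.imwrite("pics/w6f.png",im)
print(proj(w,[[628,-7,128.5],[659,-4,128.5],[597,-10,128.5],[421,-52,50]]))
```

```text
t 15.25 p [627.9  -8.2 186.8] az -2.35 tilt [ 0.0034 -0.0001] F [ 0.1 -0.1 -0.4] M [-0.01 -0.   -0.  ] op 42.8 ff 0.0 j6 1.56
off [-0.4103  0.1044  0.1082] rot [ 0.0013 -0.0042 -0.7855]
[[314.52007396 273.8204209 ]
 [306.92086186 224.88693685]
 [321.38701227 317.90198316]
 [367.05832868 419.85256532]]
```

{"fn": "step_arm", "kwargs": {"plan": [{"grip": 0, "offset": [-0.2, 0.05, 0], "delta_rot": [0, -0.004, -0.2]}, {"grip": 0, "offset": [-0.25, 0.07, 0], "delta_rot": [0, -0.004, -0.4]}, {"grip": 0, "offset": [-0.37, 0.1, 0.03], "delta_rot": [0, -0.004, -0.6]}, {"grip": 0, "offset": [-0.41, 0.1045, 0.108], "delta_rot": [0, -0.004, -0.785]}, {"grip": 0, "offset": [-0.41, 0.1045, 0.108], "delta_rot": [0, -0.004, -0.785]}, {"grip": 0, "offset": [-0.41, 0.1045, 0.108], "delta_rot": [0, -0.004, -0.785]}]}}

```text
t: 16.05
eef_pos: [420.8, -52.0, 130.8]
eef_rot: [0.959, 0.283, -0.001, -0.0]
contact_force: [0.8, -0.3, 0.9]
opening: 42.6
finger_force: 0.0
```

Run:
```python
from h import *
st(); w=optics.camera("wrist"); im=w["img"]; cv2.imwrite("pics/w7.png",cv2.resize(im[60:460,120:560],None,fx=1.5,fy=1.5))
```

```text
t 16.05 p [420.8 -52.  130.8] az 32.86 tilt [-0.0027 -0.0007] F [ 0.8 -0.3  0.9] M [ 0.   -0.09  0.02] op 42.6 ff 0.0 j6 0.82
```

View pics/w7.png

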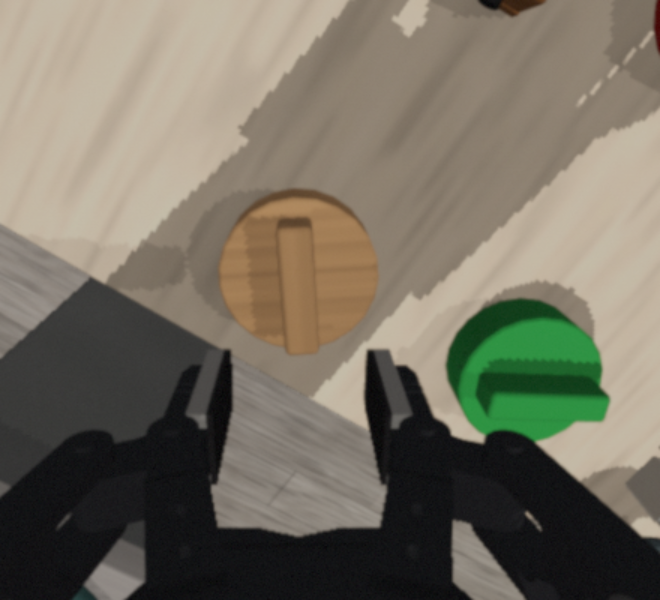

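Lid B fills x 219–379 in the crop, with bar-top corners at about (277,229), (313,229), (318,352) and (286,354). The fingers straddle it and the green look-alike to the right stays clear.

Run:
```python
from h import *
w=optics.camera("wrist"); s=telemetry.read_state(); M=R.from_quat(s["eef_rot"]).as_matrix()
cp=lambda L:(np.array(L)+.5)/1.5-.5+[120,60]
P=plane(w,cp([[277,229],[313,229],[318,352],[286,354]]),50); m=P.mean(0); print(m)
d=(P[0]+P[1]-P[2]-P[3])/2; az=np.degrees(np.arctan2(d[1],d[0])); print(np.hypot(*d[:2]),"az",az)
t=(m-s["eef_pos"])@M-[0,1.8,0]; print(t); c=s["eef_pos"]+M@t; go(c[0]-.3,c[1],48.3,az)
```

```text
[423.15908763 -52.80998786  50.        ]
59.562296684988716 az 35.93771766047674
[1.34335401e+00 7.39271181e-02 8.12115178e+01]
off [ 0.0022 -0.0002  0.1658] rot [-0.0009  0.003  -0.0673]
```

{"fn": "step_arm", "kwargs": {"plan": [{"grip": 0, "offset": [0.002, 0, 0.1], "delta_rot": [-0.001, 0.003, -0.06]}, {"grip": 0, "offset": [0.002, 0, 0.165], "delta_rot": [-0.001, 0.003, -0.06]}, {"grip": 0, "offset": [0.002, 0, 0.165], "delta_rot": [-0.001, 0.003, -0.06]}, {"grip": -1, "offset": [0.002, 0, 0.165], "delta_rot": [-0.001, 0.003, -0.06]}, {"grip": -1, "offset": [0.002, 0, 0.165], "delta_rot": [-0.001, 0.003, -0.06]}, {"grip": -1, "offset": [0.002, 0, 0.165], "delta_rot": [-0.001, 0.003, -0.06]}, {"grip": -1, "offset": [0.002, 0, 0.165], "delta_rot": [-0.001, 0.003, -0.06]}], "squeeze": 80}}

```text
t: 17.02
eef_pos: [421.9, -51.6, 49.8]
eef_rot: [0.952, 0.306, 0.001, 0.001]
contact_force: [-0.3, 0.9, 6.4]
opening: 13.9
finger_force: 79.1
```

Run:
```python
from h import *
st(); w=optics.camera("wrist"); im=w["img"]; cv2.imwrite("pics/w8.png",im[60:460,120:560])
go(421,-52,205,35.5)
lsd=cv2.createLineSegmentDetector()
for f in("w3","w8"):   # lid/bar features along the centre columns: row of strong edges
    g=cv2.GaussianBlur(cv2.imread(f"pics/{f}.png",0),(0,0),1).astype(float)
    col=g[:,192:206].mean(1); d=np.diff(col); k=[i for i in range(140,335) if abs(d[i])>3 and abs(d[i])==abs(d[max(0,i-3):i+4]).max()]
    row=g[232:244].mean(0); e=np.diff(row); q=[i for i in range(100,300) if abs(e[i])>3 and abs(e[i])==abs(e[i-3:i+4]).max()]
    print(f,k,q)
```

```text
t 17.02 p [421.9 -51.6  49.8] az 35.66 tilt [ 0.0023 -0.0004] F [-0.3  0.9  6.4] M [0.13 0.02 0.01] op 13.9 ff 79.1 j6 0.77
off [-1.300e-03  2.000e-04 -3.104e-01] rot [ 0.0021 -0.002   0.0037]
w3 [153, 167, 187, 203, 323] [123, 157, 162, 168, 180, 216, 229, 240, 277]
w8 [154, 167, 187, 203, 238, 291, 322, 332] [157, 169, 181, 216, 228, 239]
```

Run:
```python
from h import *
go(616.6,105.4,200,65.1)
```

```text
off [ 0.5    -0.0275 -0.2997] rot [ 0.0026 -0.0014 -0.6541]
```

{"fn": "step_arm", "kwargs": {"plan": [{"grip": -1, "offset": [0, 0, -0.12], "delta_rot": [0, 0, 0]}, {"grip": -1, "offset": [0, 0, -0.24], "delta_rot": [0, 0, 0]}, {"grip": -1, "offset": [0.08, 0, -0.3], "delta_rot": [0.0026, -0.0014, -0.2]}, {"grip": -1, "offset": [0.2, -0.01, -0.3], "delta_rot": [0.0026, -0.0014, -0.4]}, {"grip": -1, "offset": [0.32, -0.02, -0.3], "delta_rot": [0.0026, -0.0014, -0.6]}, {"grip": -1, "offset": [0.44, -0.0275, -0.3], "delta_rot": [0.0026, -0.0014, -0.654]}, {"grip": -1, "offset": [0.5, -0.0275, -0.3], "delta_rot": [0.0026, -0.0014, -0.654]}, {"grip": -1, "offset": [0.5, -0.0275, -0.3], "delta_rot": [0.0026, -0.0014, -0.654]}]}}

```text
t: 18.08
eef_pos: [617.0, 106.7, 197.8]
eef_rot: [0.843, 0.539, -0.001, -0.001]
contact_force: [-0.7, -0.8, -1.6]
opening: 14.2
finger_force: 78.8
```

Run:
```python
from h import *
st(); go(616.6,105.4,141,65.1)
```

```text
t 18.07 p [617.  106.7 197.8] az 65.18 tilt [-0.0034  0.0005] F [-0.7 -0.8 -1.6] M [ 0.   -0.01 -0.04] op 14.2 ff 78.8 j6 0.56
off [-0.0026  0.0008  0.1136] rot [-0.0042  0.0012  0.0017]
```

{"fn": "step_arm", "kwargs": {"plan": [{"grip": -1, "offset": [-0.001, 0, 0.05], "delta_rot": [-0.002, 0, 0.001]}, {"grip": -1, "offset": [-0.001, 0, 0.09], "delta_rot": [-0.002, 0, 0.001]}, {"grip": -1, "offset": [-0.001, 0, 0.104], "delta_rot": [-0.002, 0, 0.001]}, {"grip": -1, "offset": [-0.001, 0, 0.112], "delta_rot": [-0.002, 0, 0.001]}, {"grip": -1, "offset": [-0.001, 0, 0.112], "delta_rot": [-0.002, 0, 0.001]}]}}

```text
t: 18.7
eef_pos: [616.0, 105.5, 142.3]
eef_rot: [0.843, 0.538, 0.0, -0.0]
contact_force: [4.4, 6.7, -3.3]
opening: 14.2
finger_force: 78.8
```

Run:
```python
from h import *
st(); go(616.6,105.4,134.5,65.1)
```

```text
t 18.7 p [616.  105.5 142.3] az 65.06 tilt [0.0002 0.001 ] F [ 4.4  6.7 -3.3] M [ 1.29 -0.74 -0.01] op 14.2 ff 78.8 j6 0.56
off [0.0003 0.0012 0.0157] rot [-0.0003 -0.0013 -0.0008]
```

{"fn": "step_arm", "kwargs": {"plan": [{"grip": -1, "offset": [0.0025, 0, 0.002], "delta_rot": [0, 0, 0]}, {"grip": -1, "offset": [0.0025, 0, 0.007], "delta_rot": [0, 0, 0]}, {"grip": -1, "offset": [0.0025, 0, 0.011], "delta_rot": [0, 0, 0]}, {"grip": -1, "offset": [0.0025, 0, 0.014], "delta_rot": [0, 0, 0]}, {"grip": -1, "offset": [0.0025, 0, 0.014], "delta_rot": [0, 0, 0]}]}}

```text
t: 19.32
eef_pos: [616.2, 106.2, 134.7]
eef_rot: [0.843, 0.538, -0.001, -0.0]
contact_force: [3.2, 2.2, -0.2]
opening: 14.6
finger_force: 79.3
```

```bash
python3 -c "
from h import *
st()"
```

```text
t 19.32 p [616.2 106.2 134.7] az 65.06 tilt [-0.0012 -0.0001] F [ 3.2  2.2 -0.2] M [ 0.44 -0.72 -0.01] op 14.6 ff 79.3 j6 0.57
```

Nearly seated; ease laterally along the push and go down to touch.

{"fn": "step_arm", "kwargs": {"plan": [{"grip": -1, "offset": [0.0008, 0.0006, 0.001], "delta_rot": [0, 0, 0]}, {"grip": -1, "offset": [0.0008, 0.0006, 0.003], "delta_rot": [0, 0, 0]}, {"grip": -1, "offset": [0.0008, 0.0006, 0.003], "delta_rot": [0, 0, 0]}]}}

```text
t: 19.7
eef_pos: [616.5, 106.3, 134.2]
eef_rot: [0.843, 0.538, -0.001, -0.0]
contact_force: [-3.0, -0.8, 10.6]
opening: 14.1
finger_force: 80.8
```

```bash
python3 -c "
from h import *
st()"
```

```text
t 19.7 p [616.5 106.3 134.2] az 65.06 tilt [-0.0013 -0.0005] F [-3.  -0.8 10.6] M [0.02 0.65 0.01] op 14.1 ff 80.8 j6 0.57
```

Resting at 134.2, as expected. Turn.

{"fn": "step_arm", "kwargs": {"plan": [{"grip": -1, "offset": [0, 0, 0.0012], "delta_rot": [0, 0, 0.12]}, {"grip": -1, "offset": [0, 0, 0.0026], "delta_rot": [0, 0, 0.24]}, {"grip": -1, "offset": [0, 0, 0.004], "delta_rot": [0, 0, 0.36]}, {"grip": -1, "offset": [0, 0, 0.0053], "delta_rot": [0, 0, 0.48]}, {"grip": -1, "offset": [0, 0, 0.0066], "delta_rot": [0, 0, 0.6]}, {"grip": -1, "offset": [0, 0, 0.0079], "delta_rot": [0, 0, 0.72]}, {"grip": -1, "offset": [0, 0, 0.0088], "delta_rot": [0, 0, 0.8]}, {"grip": -1, "offset": [0, 0, 0.0088], "delta_rot": [0, 0, 0.8]}]}}

```text
t: 20.7
eef_pos: [616.9, 106.4, 130.0]
eef_rot: [0.968, 0.25, -0.0, 0.0]
contact_force: [1.2, 0.1, 9.1]
opening: 14.0
finger_force: 80.5
```

```bash
python3 -c "
from h import *
st()"
```

```text
t 20.7 p [616.9 106.4 130. ] az 28.99 tilt [-0.     -0.0002] F [1.2 0.1 9.1] M [-0.06 -0.21 -0.25] op 14.0 ff 80.5 j6 1.19
```

{"fn": "step_arm", "kwargs": {"plan": [{"grip": -1, "offset": [0, 0, 0.0013], "delta_rot": [0, 0, 0.12]}, {"grip": -1, "offset": [0, 0, 0.0026], "delta_rot": [0, 0, 0.24]}, {"grip": -1, "offset": [0, 0, 0.004], "delta_rot": [0, 0, 0.36]}, {"grip": -1, "offset": [0, 0, 0.0053], "delta_rot": [0, 0, 0.48]}, {"grip": -1, "offset": [0, 0, 0.006], "delta_rot": [0, 0, 0.6]}, {"grip": -1, "offset": [0, 0, 0.0062], "delta_rot": [0, 0, 0.68]}, {"grip": -1, "offset": [0, 0, 0.0062], "delta_rot": [0, 0, 0.68]}]}}

```text
t: 21.58
eef_pos: [617.4, 106.4, 128.0]
eef_rot: [1.0, -0.014, 0.001, 0.0]
contact_force: [0.7, -0.4, 17.2]
opening: 14.0
finger_force: 81.6
```

```bash
python3 -c "
from h import *
st()"
```

```text
t 21.57 p [617.4 106.4 128. ] az -1.6 tilt [ 0.0017 -0.0002] F [ 0.7 -0.4 17.2] M [-0.   -0.   -0.01] op 14.0 ff 81.6 j6 1.73
```

Home. Release, back off upward and away, then check with the top camera.

{"fn": "step_arm", "kwargs": {"plan": [{"grip": -1, "offset": [0, 0, -0.003], "delta_rot": [0, 0, 0]}, {"grip": 0, "offset": [0, 0, -0.003], "delta_rot": [0, 0, 0]}, {"grip": 0, "offset": [0, 0, -0.003], "delta_rot": [0, 0, 0]}, {"grip": 0, "offset": [0, 0, -0.003], "delta_rot": [0, 0, 0]}, {"grip": 0, "offset": [0, 0, -0.06], "delta_rot": [0, 0, 0]}, {"grip": 0, "offset": [0, 0, -0.16], "delta_rot": [0, 0, 0]}, {"grip": 0, "offset": [-0.1, 0, -0.24], "delta_rot": [0, 0, 0]}, {"grip": 0, "offset": [-0.2, 0.0, -0.24], "delta_rot": [0, 0, 0]}]}}

```text
t: 22.58
eef_pos: [516.3, 109.2, 248.7]
eef_rot: [1.0, -0.014, 0.001, -0.0]
contact_force: [-0.7, 0.1, -0.2]
opening: 42.4
finger_force: 0.0
```

{"fn": "step_arm", "kwargs": {"plan": [{"grip": 0, "offset": [-0.2, 0, 0], "delta_rot": [0, 0, 0]}, {"grip": 0, "offset": [-0.2, 0, 0], "delta_rot": [0, 0, 0]}, {"grip": 0, "offset": [-0.2, 0, 0], "delta_rot": [0, 0, 0]}, {"grip": 0, "offset": [-0.2, 0, 0], "delta_rot": [0, 0, 0]}]}}

```text
t: 23.08
eef_pos: [417.0, 111.8, 246.1]
eef_rot: [1.0, -0.013, -0.001, 0.0]
contact_force: [0.1, 0.8, -1.1]
opening: 42.4
finger_force: 0.0
```

Run:
```python
from h import *
st(); w=optics.camera("wrist"); c=optics.camera("top"); s=optics.camera("scene")
a=cv2.resize(w["img"][:300,150:550],(400,300)); b=cv2.resize(c["img"][140:260,180:340],(400,300)); d=cv2.resize(s["img"][180:300,220:380],(400,300))
cv2.imwrite("pics/fin.png",np.vstack([np.hstack([a,b]),np.hstack([d,d*0])]))
```

```text
t 23.07 p [417.  111.8 246.1] az -1.54 tilt [-0.0011 -0.0002] F [ 0.1  0.8 -1.1] M [ 0.01 -0.02 -0.06] op 42.4 ff 0.0 j6 1.8
```

View pics/fin.png

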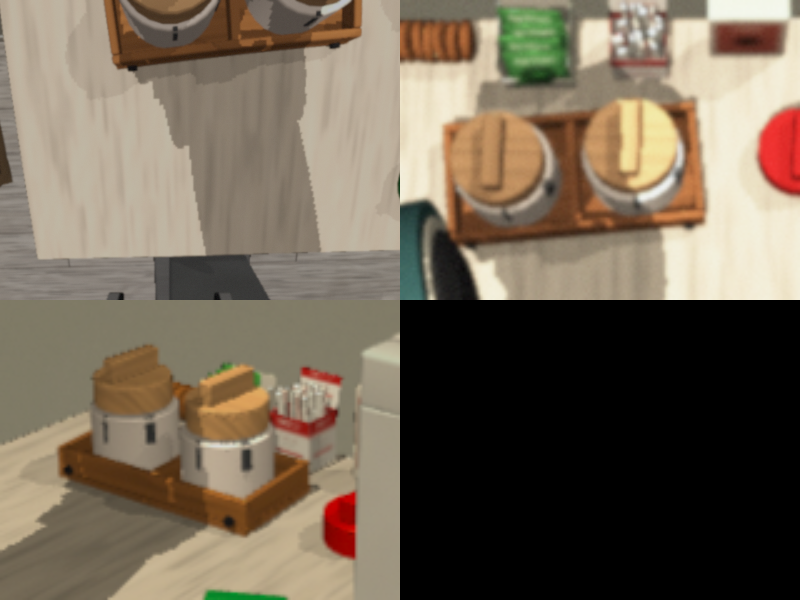

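The pictures show both lids flat at equal height on the canisters, at about (500,160) and (630,145) in the top view. Their bars line up with the narrow marks. The sachet cup, stick box and carton at the back look untouched; the mug is outside this crop.

```bash
python3 -c "
from rig import ticket
print(ticket.job_done())"
```

```text
the job is handed in; nothing more can be done
None
```

Both lids are screwed fully home: the first jammed on the left canister, so I moved it to the right, and the other closed the left; the bystander items were not touched, and the job was handed in at about 23 s.

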